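# Load the last tube and click the tube block's slide cover shut

### The job

Take the tall-capped tube out of the blue three-hole holder and stand it fully down in the empty middle well of the taupe tube block. Then slide the block's cover along its rails over the tubes until its springy side tab clicks down behind the ledge and stays latched, pushing by feel: never so hard that the rubber buffer it meets is squeezed more than 4 mm (about 20 N). Leave the other things on the bench where they are.

Things in the scene. Friction and masses are not known exactly. Their poses are not given: they have to be found in the camera images.
- block: tube block: fixed taupe instrument 300 x 150 x 48 mm high (flat deck 48 mm up); origin at the centre of its underside, its +x is the way the cover slides shut. A blue insert has 3 wells in a row along its y, 37 mm apart: the outer two hold fixed tubes (caps 18 mm wide, tops 33 mm above the deck), the middle is empty. Along y = -64 mm on the deck lie the latch strip and buffer
- well (a point): centre of the mouth of the empty middle well, at deck height, 20 mm ahead of the block's origin along its x. Round bore 16 mm wide with a 2 mm bevel, 42 mm deep
- tube_mid (a point): centre, half-way up, of the loose tall-capped tube: 75 mm long, about 20 g, z to its cap; body 13 mm wide with tapered foot, white cap 18 mm wide, 22 mm tall, on top (cap's middle 26.5 mm above this point). Starts upright in one of the holder's holes; there, and in the well, its foot stands 6 mm above the bench (this point 43.5 mm) and 33 mm of it stick out
- holder: fixed blue holder block 56 x 140 x 48 mm high, origin at the centre of its underside; three holes 16 mm wide, 42 mm deep, in a row along its y at -45, 0 and +45 mm; the tall-capped tube and two short ones stand in them in any order
- cover (a joint): travel (m) of the slide cover along the block's +x, 0 = fully back, starts 0 to 0.010. Cream hood open to +x, 110 x 104 mm, 44 mm high above the deck, 40 mm clear inside; at 0 its front edge is 50 mm short of the middle well. 2 N of friction. The latch strip (runner, ledge and buffer together) is clamped up to 12 mm either way, so the click comes somewhere from 0.062 to 0.087 and must be felt
- rib (a point): centre of the upright grip rib on the cover's top, moving with it: 12 mm thick (along the block's x), 44 mm wide (along its y), 20 mm tall, its top 64 mm above the deck. It can be pinched across its 12 mm from above, or pushed from behind, where 49 mm of flat roof lie at 44 mm above the deck
- tab (a joint): lift (rad) of the springy tab, a 46 mm strip on the cover's -y side, pivoted at its rear, a round hook under its tip. About 0.10 on the 5 mm high runner, 0.21 on the 10 mm high ledge, under 0.05 only when snapped down behind the ledge. Climbing the ramp takes 7 to 11 N of push; at the click the buffer is squeezed about 2 mm (10 N) and then holds the cover against the ledge
- buffer (a joint): squeeze (m) of the rubber buffer pad (16 x 20 mm, on a post of the latch strip) that the cover's nose meets at the end of its travel: 0 = free, 5 N per mm; more than 0.004 damages it; about 0.002 when latched and let go
- short_a_mid (a point): centre of a short tube (58 mm long, flat 8 mm tall cap) standing in the holder; leave it there
- short_b_mid (a point): centre of the other short tube, like the first; leave it there
- bottle: amber reagent bottle, 60 mm wide, 130 mm high, origin under its centre; a bystander
- beaker: white beaker, 70 mm wide, 85 mm high, origin under its centre; a bystander

How it is judged:
By the outcome, as a careful person would: the job done as asked, in the order asked, and still so for the second after the job is handed in, with the robot touching nothing.
It also fails if it takes over 61 s, if anything falls off the work surface, if the arm or the gripper's body presses on something with over 40 N, if the wrist force passes 120 N, or if a joint passes its speed limit or range.

### The arm

A 7-joint arm with a two-finger parallel gripper is mounted at the origin on the work surface. World frame = base frame: x ahead of the robot, y to its left, z up, the work surface at z = 0. Lengths are in m, angles in rad, forces in N, time in s.
With the tool pointing down it reaches from about 0.4 to 0.85 m from the base axis. Payload 10.4 kg.
Tool frame: the origin (TCP) lies on the centre line of the jaws, within the pads' length; the fingertips stand 19 mm ahead of it and the grasp point (between the pads) is the TCP; x points along the fingers, z is the direction in which the jaws open and shut, and the axes are right-handed (so a half turn about x gives the same grasp; the last joint's range is limited). The gripper opens to 85 mm and grips with 20 to 120 N. Pads are 22 mm wide; open, the fingers measure 114 mm over their backs; the gripper's body (76 mm by 85 mm) begins 54 mm behind the grasp point. The pads swing forward as they close: fully open they stand 13 mm farther back than shut.
Start: joints at [1.257, 0.332, -0.065, 1.46, 0.022, 1.35, -0.088], TCP at [0.179, -0.599, 0.25] pointing down, gripper open.
Joint ranges: [-2.6, 2.6], [-0.5, 2.12], [-1.47, 1.34], [0.16, 2.42], [-1.27, 4.41], [0.06, 2.06], [-2.6, 2.6]. Speed limits (rad/s): [2.22, 2.22, 2.79, 2.79, 3.14, 3.14, 3.14].

### API

Orientations are given as a unit quaternion [x, y, z, w].
In Python, from workcell import manip, eyes, ticket gives the robot as it stands. The module is installed in compiled form; this text tells all that it offers.
- The arm moves only by the tool drive_tool, never from a script. Its argument "moves" is one flat list of numbers, 7 for each row, row after row: the opening, from 0 (shut) to 1 (fully open), then the shift along the tool's x, y, z in m, then the turn, a rotation vector about the tool's x, y, z in rad. A call has exactly 8 rows; each row shifts and turns the commanded pose from where the row before left it, along the tool's axes as they then stand; what a row does not reach is not made up. A row lasts 1/8 s, in which the tool goes at most 62.5 mm and 10.7 degrees, less where a joint would pass 70% of its speed; a pose out of reach is approached as far as the arm can. A call with a gripper value outside its range is refused whole. The fingers move at their own pace and stop on an object; "force" is the grip in N (left out, the last holds). Time passes only in rows, so rows that do not move let the fingers close, or fill a call up. It gives the time, the measured TCP pose, the force and the opening at its end, in the units of the state.
- manip.read_state(): the state, without advancing time (a new reading comes with each control period).
- eyes.camera(name): name is "scene" or "top" or "wrist"; returns a dict with "frame" (400x640x3 uint8, red, green, blue), "depth" (400x640 float32, m along the optical axis (not along the pixel's ray), 0 where there is no reading), "fov_y" (degrees; the focal length in pixels is half the picture's height over the tangent of half this angle, whatever the lens; pixels are square), "cx", "cy" (the principal point, pixels), "k1" (the pictures are not rectified: a ray, as slopes to the right and down, at radius r is drawn at 1 + k1 r^2 times it, then the intrinsics apply), "cam_to_world" (4x4, takes a point from camera to world coordinates). Camera axes: x right, y up, looking along -z (the intrinsics and any distortion apply to the point x, -y, -z); pixel columns grow to the right and rows downward; lengths in m; the calibration is good to about 2 mm. A picture is of the moment at which its call begins.
- ticket.hand_in(): hands the job in, once; it reports no verdict.
The state is a dict: "t": time; "qpos": joint angles; "joint_vel": joint speeds; "effort": joint torques, N m; "position": TCP position; "ee_rot": TCP orientation; "force": force on the tool from outside, world axes, zero at the start; "ft_torque": the same for the moment, N m; "gripper_width": finger opening in m.
Only numpy, scipy, OpenCV 4.12 (cv2) and the standard library are available. Lean on these libraries where they do the work, as an engineer would, in place of code of your own. Each camera call takes 0.05 s, during which the arm holds its last target.

## Working session

There is one attempt and no reset: what is moved stays moved. The work goes in short steps, Python scripts to look and compute and a tool call to move; the robot and the scene stay as the last step left them, time stands still between calls to the robot, and variables do not carry over. Pictures are saved under pics/ and viewed, and the job is handed in when it is done.

Besides the shell and the picture viewer there is one more tool, called after "Call:" in YAML: its name, and indented under it one key for each argument. drive_tool: Moves the arm, as the interface text tells. Its arguments: {"type":"object","properties":{"moves":{"type":"array"},"force":{"type":"number"}},"required":["moves"]}

```bash
mkdir -p pics; ls; cat > h.py <<'E'
import numpy as np, cv2, pickle
from workcell import manip, eyes, ticket
def snap(n,tag):
    c=eyes.camera(n); pickle.dump(c,open(f'pics/{tag}.pkl','wb'))
    cv2.imwrite(f'pics/{tag}.png',c['frame'][:,:,::-1]); return c
def load(tag): return pickle.load(open(f'pics/{tag}.pkl','rb'))
def rays(c,uv):
    uv=np.atleast_2d(np.float64(uv)); f=200/np.tan(np.radians(c['fov_y'])/2)
    K=np.array([[f,0,c['cx']],[0,f,c['cy']],[0,0,1]])
    p=cv2.undistortPoints(uv.reshape(-1,1,2),K,np.array([c['k1'],0,0,0.])).reshape(-1,2)
    d=np.c_[p[:,0],-p[:,1],-np.ones(len(p))]
    M=np.array(c['cam_to_world']); return M[:3,3],d@M[:3,:3].T
def plane(c,uv,z):
    o,d=rays(c,uv); return o+d*((z-o[2])/d[:,2])[:,None]
def bydepth(c,uv):
    uv=np.atleast_2d(uv); o,d=rays(c,uv); z=np.array([c['depth'][int(round(v)),int(round(u))] for u,v in uv])
    return o+d*z[:,None]
E
python3 - <<'E'
from h import *
print(manip.read_state())
for n in ['scene','top','wrist']:
    c=snap(n,n+'0'); print(n,c['fov_y'],c['cx'],c['cy'],c['k1'],np.round(c['cam_to_world'],3).tolist())
E
```

```text
pics
{'t': 0.0, 'qpos': array([ 1.25741342,  0.33284502, -0.06467092,  1.46096192,  0.02161597,
        1.34989179, -0.08854117]), 'joint_vel': array([ 1.62633272e-03,  7.94981533e-04,  4.04492730e-04,  4.04020167e-04,
        8.57830136e-05,  2.88473530e-04, -3.52865329e-04]), 'effort': array([ 1.20535457e-03, -6.25457096e+01,  4.98706335e-02, -3.91605484e+01,
        1.62452197e-02,  9.92300775e-03, -6.15874114e-05]), 'position': array([ 0.17906184, -0.59843096,  0.24952278]), 'ee_rot': array([ 0.4225682 ,  0.56757362, -0.42202589,  0.56673667]), 'force': array([ 0.52448356,  0.39313378, -0.44978309]), 'ft_torque': array([-0.03229034, -0.04225989,  0.0147151 ]), 'gripper_width': 0.08533714282169859}
scene 56.876486267498684 315.93959057691535 204.51886656024715 0.024569811033107708 [[0.872, -0.385, 0.303, 0.7], [0.49, 0.669, -0.559, -0.378], [0.012, 0.635, 0.772, 0.682], [0.0, 0.0, 0.0, 1.0]]
top 43.24337230392631 326.4272592908072 197.4459420084343 -0.021961548735069843 [[0.011, 0.996, -0.088, 0.381], [-1.0, 0.011, -0.009, 0.051], [-0.008, 0.088, 0.996, 1.136], [0.0, 0.0, 0.0, 1.0]]
wrist 70.99684057068453 317.5497482394589 201.58211273512663 -0.03337746382232346 [[0.286, 0.905, 0.314, 0.261], [-0.958, 0.27, 0.093, -0.574], [-0.001, -0.327, 0.945, 0.373], [0.0, 0.0, 0.0, 1.0]]
```

View pics/scene0.png

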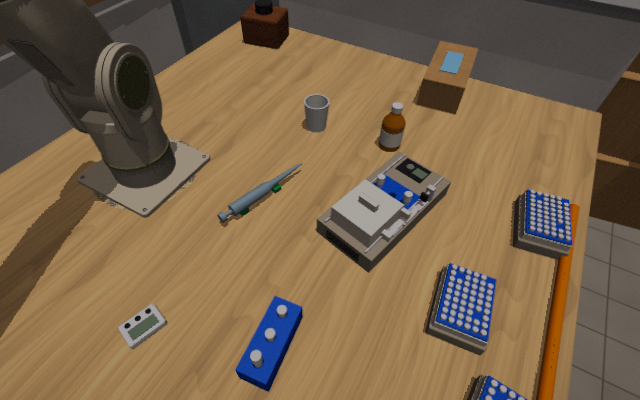

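View pics/top0.png

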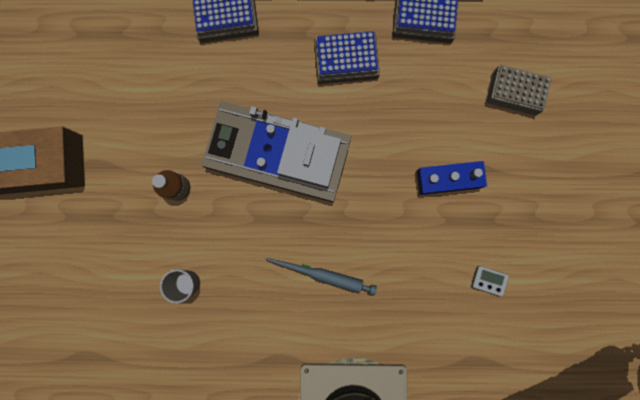

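View pics/wrist0.png

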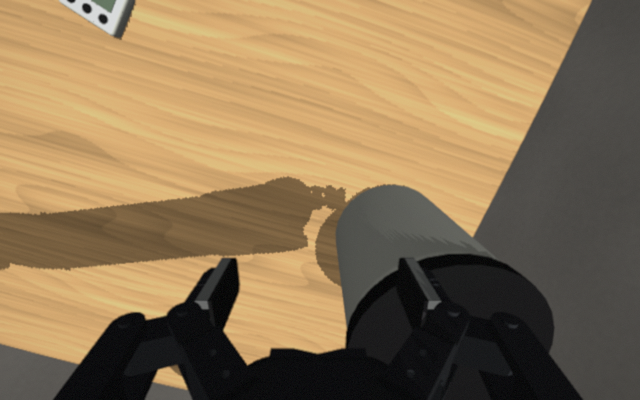

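The scene view shows the block at about (385,210), with the holder at (270,342) and its tallest cap at the near end (256,357). In the top view the block is at (278,152) with the cover toward the right, and the holder is at (452,177). I'll zoom in on both.

```bash
python3 - <<'E'
from h import *
t=load('top0')['frame'][:,:,::-1]
a=cv2.resize(t[90:210,195:360],None,fx=4.8,fy=4.8,interpolation=2)
b=cv2.resize(t[150:205,405:500],None,fx=6,fy=6,interpolation=2)
cv2.imwrite('pics/z1.png',a);cv2.imwrite('pics/z2.png',b)
s=load('scene0')['frame'][:,:,::-1]
cv2.imwrite('pics/z3.png',cv2.resize(s[150:270,310:460],None,fx=5,fy=5,interpolation=2))
E
```

```text
(no output)
```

View pics/z1.png

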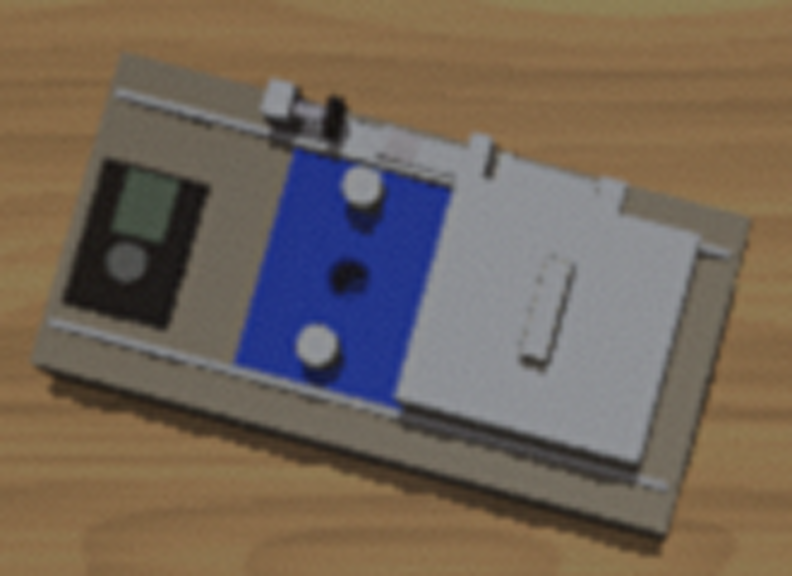

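View pics/z2.png

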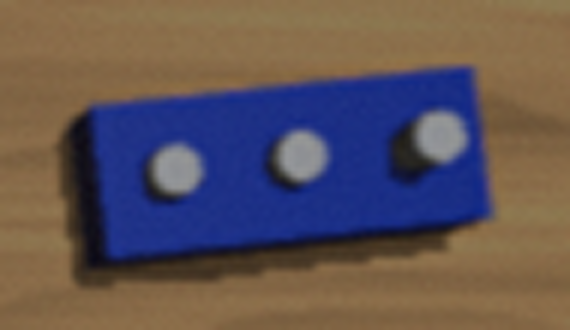

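View pics/z3.png

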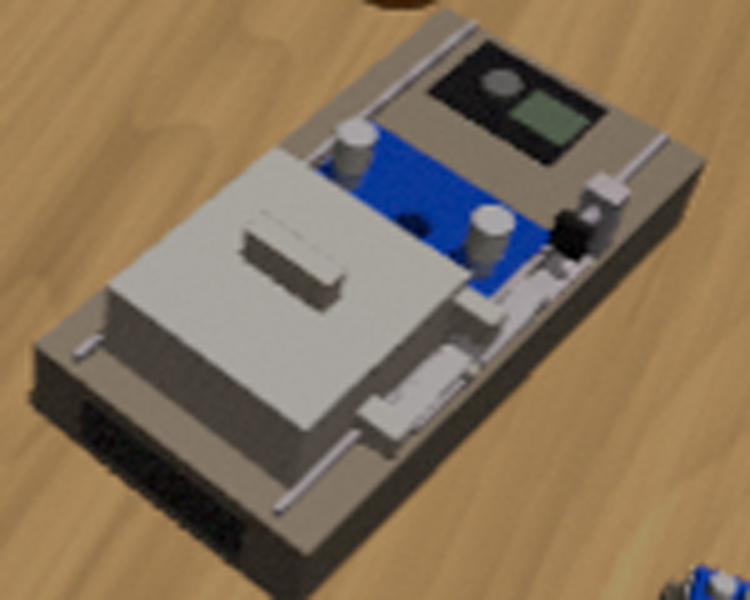

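The tall cap is the right-hand one in the top view, at about (478,173), and it leans outward by parallax. The well is at about (268,147), between two caps. The block's +x points to image left. Next I'll measure these.

```bash
cat > m.py <<'E'
from h import *
def blobs(mask,amin):
    n,l,s,ct=cv2.connectedComponentsWithStats(mask.astype(np.uint8))
    return [(s[i],ct[i],l==i) for i in range(1,n) if s[i][4]>=amin]
def rect(mask):
    cs,_=cv2.findContours(mask.astype(np.uint8),cv2.RETR_EXTERNAL,cv2.CHAIN_APPROX_NONE)
    return cv2.minAreaRect(max(cs,key=cv2.contourArea))
for tag in ['top0','scene0']:
    c=load(tag); im=c['frame']; hsv=cv2.cvtColor(im,cv2.COLOR_RGB2HSV)
    H,S,V=[hsv[:,:,i].astype(int) for i in range(3)]
    blue=(H>108)&(H<128)&(S>150)&(V>60)
    white=(S<40)&(V>110)
    print(tag)
    for s,ct,_ in blobs(blue,150): print(' blue',s,np.round(ct,1),np.round(plane(c,ct,.048),4))
    for s,ct,m in blobs(white,12):
        if s[4]<400:
            d=bydepth(c,ct); print(' white',s,np.round(ct,1),'d',np.round(d,4),'z81',np.round(plane(c,ct,.081)[0,:2],4),'z64',np.round(plane(c,ct,.064)[0,:2],4))
E
python3 m.py
```

```text
top0
 blue [197   0  56  31 209] [230.2  21.8] [[0.8703 0.2818 0.048 ]]
 blue [398   0  57  32 214] [420.   22.9] [[ 0.8712 -0.1435  0.048 ]]
 blue [318  37  59  37 348] [336.8  61.4] [[0.7804 0.0417 0.048 ]]
 blue [ 244  121   44   54 1321] [266.  147.3] [[0.5856 0.1946 0.048 ]]
 blue [ 420  162   66   31 1361] [451.5 177.3] [[ 0.5236 -0.2099  0.048 ]]
 white [351  46   4   4  12] [352.8  47.7] d [[0.8072 0.007  0.0609]] z81 [0.7992 0.0078] z64 [0.8059 0.0071]
 white [327  48   4   4  12] [328.3  49.9] d [[0.8025 0.0606 0.0586]] z81 [0.7937 0.0604] z64 [0.8004 0.0606]
 white [321  55   4   4  12] [322.5  56.5] d [[0.786  0.0732 0.0622]] z81 [0.7789 0.0729] z64 [0.7853 0.0732]
 white [340  59   4   4  13] [341.6  60.6] d [[0.7782 0.0312 0.059 ]] z81 [0.7701 0.0316] z64 [0.7764 0.0313]
 white [353  64   4   4  12] [354.5  65.5] d [[0.7658 0.003  0.0635]] z81 [0.7595 0.0038] z64 [0.7656 0.003 ]
 white [249 107   7   7  40] [252.2 110. ] d [[0.6586 0.221  0.0852]] z81 [0.6597 0.2217] z64 [0.6642 0.2244]
 white [219 108  32  10  65] [235.1 112.5] d [[0.6615 0.2639 0.052 ]] z81 [0.654  0.
[... 9906 characters left out ...]
white [491 379   7   7  30] [493.8 382.5] d [[ 0.8715 -0.1028  0.0595]] z81 [ 0.8656 -0.1124] z64 [ 0.8703 -0.1048]
 white [500 386   7   7  34] [502.9 388.5] d [[ 0.8853 -0.1049  0.0601]] z81 [ 0.8791 -0.114 ] z64 [ 0.8841 -0.1066]
 white [488 388   7   7  32] [491.3 390.6] d [[ 0.87   -0.1176  0.0618]] z81 [ 0.8647 -0.1256] z64 [ 0.8694 -0.1185]
 white [509 391   6   7  34] [511.6 394.1] d [[ 0.8985 -0.1061  0.0597]] z81 [ 0.8917 -0.1154] z64 [ 0.8971 -0.1079]
 white [486 396   6   4  21] [488.2 397.7] d [[ 0.8684 -0.1293  0.0604]] z81 [ 0.8629 -0.1376] z64 [ 0.8675 -0.1308]
 white [518 397   6   3  13] [520.3 398.3] d [[ 0.9115 -0.1048  0.058 ]] z81 [ 0.9037 -0.1149] z64 [ 0.9094 -0.1074]
```

Both views agree to within 1 mm:
- **Tall tube:** (0.531, -0.258), cap top 81 mm.
- **Outer caps:** 75 mm apart, against 74 mm expected.
- **Well:** about (0.585, 0.192).
- **Block +x:** 76° from world x.

Next I'll work out the moves.

```bash
cat > p.py <<'E'
from h import *
from scipy.spatial.transform import Rotation as R
def goal(yaw): # jaw (tool z) at yaw, tool x down
    x=np.array([0,0,-1.]); z=np.array([np.cos(yaw),np.sin(yaw),0]); y=np.cross(z,x)
    return R.from_matrix(np.c_[x,y,z])
def delta(pos,yawdeg):
    s=manip.read_state(); r=R.from_quat(s['ee_rot'])
    opts=[goal(np.radians(yawdeg+k)) for k in (0,180)]
    g=min(opts,key=lambda g:(r.inv()*g).magnitude())
    dp=r.inv().apply(np.array(pos)-s['position'])
    print('t',s['t'],'pos',np.round(s['position'],4),'yaw jaw',np.round(np.degrees(np.arctan2(*r.as_matrix()[:2,2][::-1])),1),'q',np.round(s['qpos'],2))
    print('shift(tool now)',np.round(dp,4),'turn deg',np.round(np.degrees((r.inv()*g).as_rotvec()),2),'rad',np.round((r.inv()*g).as_rotvec(),3),'w',round(s['gripper_width'],4),'F',np.round(s['force'],2))
E
python3 - <<'E'
from p import *
delta([.531,-.258,.20],6.8)
delta([.531,-.258,.20],40)
E
```

```text
t 0.15 pos [ 0.1792 -0.5985  0.2497] yaw jaw -73.3 q [ 1.26  0.33 -0.06  1.46  0.02  1.35 -0.09]
shift(tool now) [ 0.05    0.4347 -0.2253] turn deg [-8.014e+01 -5.000e-02 -4.000e-02] rad [-1.399e+00 -1.000e-03 -1.000e-03] w 0.0853 F [-0.3   0.27 -0.38]
t 0.15 pos [ 0.1792 -0.5985  0.2497] yaw jaw -73.3 q [ 1.26  0.33 -0.06  1.46  0.02  1.35 -0.09]
shift(tool now) [ 0.05    0.4347 -0.2253] turn deg [ 6.666e+01 -5.000e-02  4.000e-02] rad [ 1.163e+00 -1.000e-03  1.000e-03] w 0.0853 F [-0.3   0.27 -0.38]
```

Call:
drive_tool:
  moves: [0.5,0.006,0.054,-0.028,0,0,0,0.5,0.006,0.054,-0.028,0,0,0,0.5,0.006,0.054,-0.028,0,0,0,0.5,0.006,0.054,-0.028,0,0,0,0.5,0.006,0.054,-0.028,0,0,0,0.5,0.006,0.054,-0.028,0,0,0,0.5,0.006,0.054,-0.028,0,0,0,0.5,0.006,0.054,-0.028,0,0,0]
  force: 40

```text
t: 1.15
position: [0.5299, -0.2589, 0.2021]
ee_rot: [0.422, 0.567, -0.422, 0.567]
force: [1.0, -0.7, -0.1]
gripper_width: 0.0428
```

Call:
drive_tool:
  moves: [0.5,0,0,0,-0.175,0,0,0.5,0,0,0,-0.175,0,0,0.5,0,0,0,-0.175,0,0,0.5,0,0,0,-0.175,0,0,0.5,0,0,0,-0.175,0,0,0.5,0,0,0,-0.175,0,0,0.5,0,0,0,-0.175,0,0,0.5,0,0,0,-0.175,0,0]

```text
t: 2.15
position: [0.5287, -0.2603, 0.202]
ee_rot: [-0.044, 0.706, 0.044, 0.706]
force: [0.7, 0.1, 0.4]
gripper_width: 0.0429
```

```bash
python3 - <<'E'
from p import *
delta([.531,-.258,.073],6.8)
snap('wrist','w1')
E
```

```text
t 2.15 pos [ 0.5287 -0.2603  0.202 ] yaw jaw 7.2 q [ 0.83  0.34 -0.55  1.6   0.18  1.26  0.37]
shift(tool now) [0.129  0.002  0.0026] turn deg [ 0.4  -0.02 -0.01] rad [ 0.007 -0.    -0.   ] w 0.0429 F [0.75 0.09 0.41]
```

View pics/w1.png

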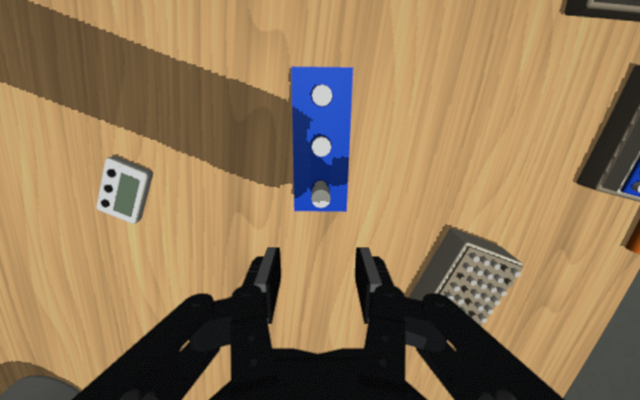

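The wrist view shows the tall tube at (320,192), centred between the jaws, with the short ones behind it at (321,146) and (321,95). A ray check comes first, then the descent.

```bash
python3 - <<'E'
from p import *
c=load('w1'); f=c['frame'][180:215,300:340]
h=cv2.cvtColor(f,cv2.COLOR_RGB2HSV); m=(h[:,:,1]<60)&(h[:,:,2]>150)
v,u=np.nonzero(m); print(m.sum(),u.mean()+300,v.mean()+180,u.min()+300,u.max()+300,v.min()+180,v.max()+180)
print(plane(c,[[320,187.5],[u.mean()+300,v.mean()+180]],.081))
print(bydepth(c,[[320,190]]))
E
```

```text
101 318.8019801980198 204.0 300 328 200 211
[[ 0.52985686 -0.2464748   0.081     ]
 [ 0.53077985 -0.26234908  0.081     ]]
[[ 0.53019781 -0.24906777  0.08016596]]
```

```bash
python3 - <<'E'
from p import *
c=load('w1'); cv2.imwrite('pics/z4.png',cv2.resize(c['frame'][170:220,290:350,::-1],None,fx=10,fy=10,interpolation=2))
for v in range(176,212,2): print(v,np.round(bydepth(c,[[320,v]])[0],4),c['frame'][v,320])
E
```

```text
176 [ 0.5299 -0.2443  0.0468] [ 10  37 101]
178 [ 0.5301 -0.2462  0.0476] [12 36 99]
180 [ 0.5305 -0.249   0.0445] [39 47 75]
182 [ 0.5307 -0.2505  0.0468] [82 82 77]
184 [ 0.5303 -0.2485  0.0619] [83 83 78]
186 [ 0.5302 -0.2485  0.0691] [81 82 77]
188 [ 0.5301 -0.2479  0.0775] [83 83 78]
190 [ 0.5302 -0.2491  0.0802] [133 135 126]
192 [ 0.5305 -0.2511  0.0798] [141 142 134]
194 [ 0.5307 -0.2532  0.0792] [141 142 134]
196 [ 0.5309 -0.2549  0.0799] [138 140 130]
198 [ 0.5312 -0.2566  0.0805] [138 139 130]
200 [ 0.5185 -0.176   0.325 ] [149 151 144]
202 [ 0.5317 -0.2607  0.0797] [198 200 200]
204 [ 0.5319 -0.2625  0.0803] [207 209 210]
206 [ 0.5322 -0.2647  0.0794] [201 205 208]
208 [ 0.5343 -0.2785  0.0476] [ 83 105 191]
210 [ 0.5347 -0.2812  0.0462] [ 52  78 183]
```

View pics/z4.png

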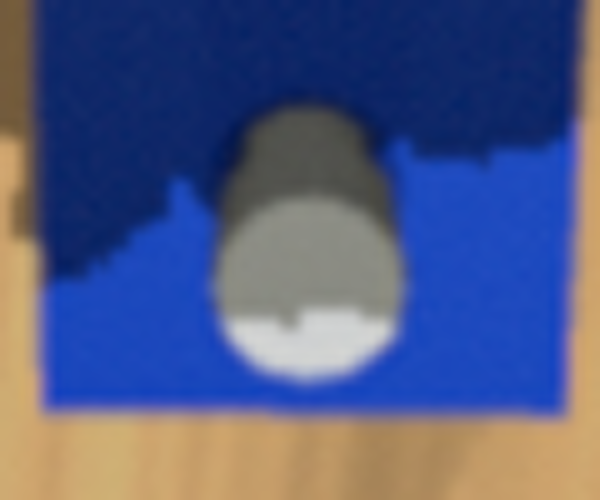

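The cap-top centre at about (321,199) gives (0.531, -0.257), which agrees. Descending and gripping.

Call:
drive_tool:
  moves: [0.5,0.018,0.002,0.003,0,0,0,0.5,0.02,0,0,0,0,0,0.5,0.02,0,0,0,0,0,0.5,0.02,0,0,0,0,0,0.5,0.02,0,0,0,0,0,0.5,0.016,0,0,0,0,0,0.5,0.008,0,0,0,0,0,0.5,0.006,0,0,0,0,0]

```text
t: 3.2
position: [0.5318, -0.258, 0.0741]
ee_rot: [-0.042, 0.706, 0.042, 0.706]
force: [0.5, -0.2, -0.0]
gripper_width: 0.043
```

Call:
drive_tool:
  moves: [0.5,0,0,0,0,0,0,0,0,0,0,0,0,0,0,0,0,0,0,0,0,0,0,0,0,0,0,0,0,0,0,0,0,0,0,0,0,0,0,0,0,0,0,0,0,0,0,0,0,0,0,0,0,0,0,0]

```text
t: 4.2
position: [0.5319, -0.2582, 0.0749]
ee_rot: [-0.043, 0.706, 0.042, 0.706]
force: [-0.8, 0.1, 5.7]
gripper_width: 0.016
```

```bash
python3 - <<'E'
from p import *
delta([.531,-.258,.073],6.8)
E
```

```text
t 4.2 pos [ 0.5319 -0.2582  0.0749] yaw jaw 6.9 q [ 0.8   0.47 -0.52  1.72  0.27  1.03  0.3 ]
shift(tool now) [ 0.0019  0.0003 -0.0009] turn deg [0.07 0.04 0.04] rad [0.001 0.001 0.001] w 0.016 F [-0.81  0.1   5.7 ]
```

Call:
drive_tool:
  moves: [0,-0.01,0,0,0,0,0,0,-0.02,0,0,0,0,0,0,-0.02,0,0,0,0,0,0,-0.02,0,0,0,0,0,0,-0.02,0,0,0,0,0,0,-0.02,0,0,0,0,0,0,-0.02,0,0,0,0,0,0,-0.02,0,0,0,0,0]

```text
t: 5.2
position: [0.5316, -0.258, 0.2257]
ee_rot: [-0.042, 0.706, 0.042, 0.706]
force: [-0.4, -0.1, -0.3]
gripper_width: 0.0158
```

```bash
python3 - <<'E'
from p import *
delta([.585,.192,.225],76)
snap('wrist','w2')
snap('scene','s2')
E
```

```text
t 5.2 pos [ 0.5316 -0.258   0.2257] yaw jaw 6.9 q [ 0.83  0.32 -0.56  1.57  0.18  1.3   0.37]
shift(tool now) [0.0006 0.4403 0.1069] turn deg [-6.912e+01 -0.000e+00  1.000e-02] rad [-1.206 -0.     0.   ] w 0.0158 F [-0.44 -0.14 -0.35]
```

View pics/w2.png

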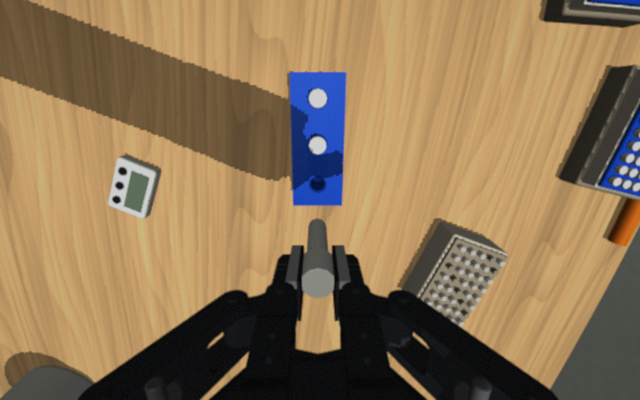

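View pics/s2.png

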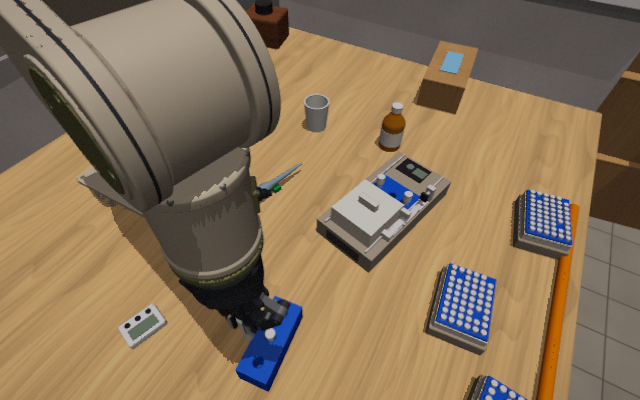

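The tube is held upright (cap at (317,283), foot at (317,225)). Its hole is empty and the two short tubes are in place. I'll carry it over to the well.

Call:
drive_tool:
  moves: [0,0,0.055,0.013,0,0,0,0,0,0.055,0.013,0,0,0,0,0,0.055,0.013,0,0,0,0,0,0.055,0.013,0,0,0,0,0,0.055,0.013,0,0,0,0,0,0.055,0.014,0,0,0,0,0,0.055,0.014,0,0,0,0,0,0.055,0.014,0,0,0]

```text
t: 6.3
position: [0.5851, 0.1931, 0.2237]
ee_rot: [-0.042, 0.706, 0.042, 0.706]
force: [0.9, -0.3, 0.4]
gripper_width: 0.0157
```

Call:
drive_tool:
  moves: [0,0,0,0,-0.172,0,0,0,0,0,0,-0.172,0,0,0,0,0,0,-0.172,0,0,0,0,0,0,-0.172,0,0,0,0,0,0,-0.172,0,0,0,0,0,0,-0.172,0,0,0,0,0,0,-0.172,0,0,0,0,0,0,0,0,0]

```text
t: 7.3
position: [0.5849, 0.1915, 0.2236]
ee_rot: [-0.434, 0.558, 0.435, 0.558]
force: [-0.0, 0.3, -1.0]
gripper_width: 0.0156
```

```bash
python3 - <<'E'
from p import *
delta([.585,.192,.125],76)
snap('wrist','w3'); snap('scene','s3'); snap('top','t3')
c=load('w3')
cv2.imwrite('pics/z5.png',cv2.resize(c['frame'][100:320,180:460,::-1],None,fx=2.8,fy=2.7,interpolation=2))
c=load('s3')
cv2.imwrite('pics/z6.png',cv2.resize(c['frame'][80:280,310:510,::-1],None,fx=3,fy=3,interpolation=2))
E
```

```text
t 7.3 pos [0.5849 0.1915 0.2236] yaw jaw 75.8 q [ 0.32  0.5  -0.97  1.49  0.41  1.38  0.65]
shift(tool now) [ 0.0986 -0.      0.0005] turn deg [-0.2  -0.01 -0.06] rad [-0.004 -0.    -0.001] w 0.0156 F [-0.01  0.27 -1.02]
```

View pics/z5.png

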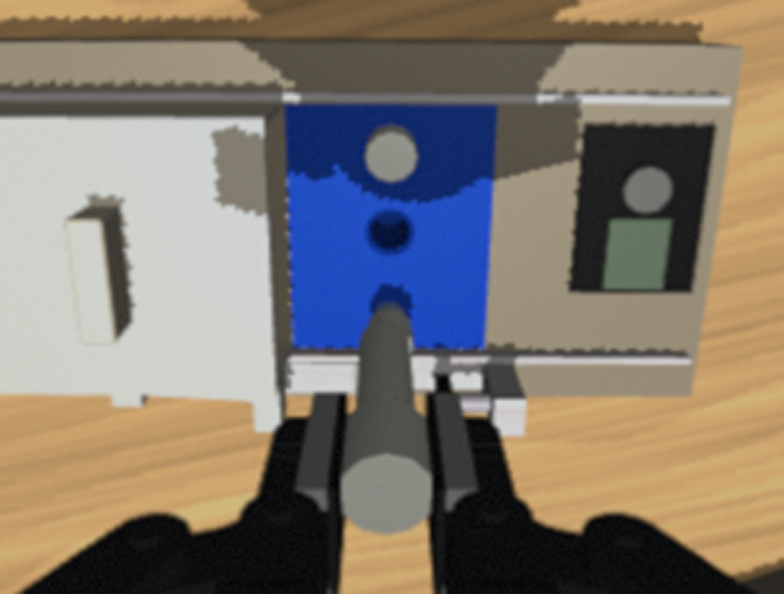

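View pics/z6.png

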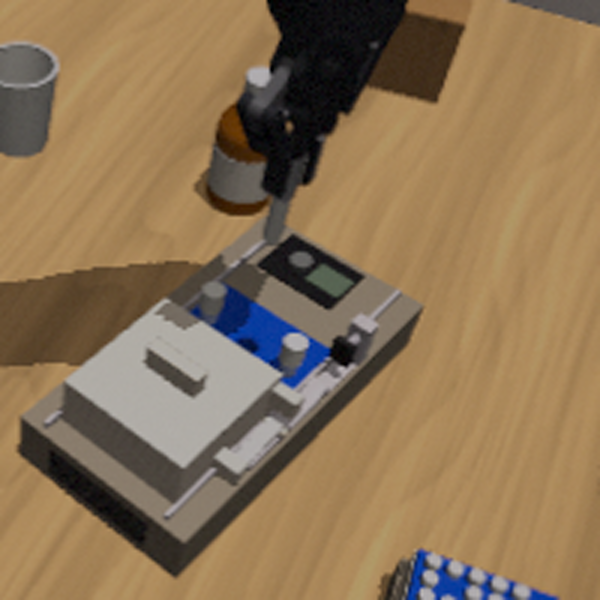

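```bash
python3 - <<'E'
from p import *
c=load('w3')
print('well',plane(c,[319.3,185.2],.048),'far cap',plane(c,[180+390/2.8,100+157/2.7],.081),'captop',plane(c,[318.2,282.2],.2298), bydepth(c,[318.2,282.2]),'tcpdepth foot',bydepth(c,[[319,215]]))
# top well hole
c=load('top0'); f=c['frame'][135:160,255:280].astype(int); g=f[:,:,2]
m=g<75; print(m.sum()); n,l,s,ct=cv2.connectedComponentsWithStats(m.astype(np.uint8))
for i in range(1,n): print(s[i],ct[i]+[255,135],plane(c,ct[i]+[255,135],.048))
E
```

```text
well [[0.5859609  0.19349895 0.048     ]] far cap [[0.5508707  0.20211171 0.081     ]] captop [[0.58341159 0.19242895 0.2298    ]] [[0.58329072 0.1924591  0.22997596]] tcpdepth foot [[0.61379966 0.18604901 0.06450868]]
46
[13  0  6  3 12] [270.5        135.66666667] [[0.6115001  0.18533689 0.048     ]]
[ 9 10  7  6 34] [266.82352941 147.23529412] [[0.58573703 0.19283186 0.048     ]]
```

Call:
drive_tool:
  moves: [0,0.012,-0.001,0.001,0,0,0,0,0.015,0,0,0,0,0,0,0.015,0,0,0,0,0,0,0.015,0,0,0,0,0,0,0.015,0,0,0,0,0,0,0.015,0,0,0,0,0,0,0.005,0,0,0,0,0,0,0,0,0,0,0,0]

```text
t: 8.45
position: [0.5863, 0.1924, 0.1321]
ee_rot: [-0.435, 0.558, 0.435, 0.558]
force: [0.5, -0.1, -0.8]
gripper_width: 0.0159
```

```bash
python3 - <<'E'
from p import *
delta([.586,.1925,.075],76)
c=snap('wrist','w4'); snap('scene','s4')
cv2.imwrite('pics/z7.png',cv2.resize(c['frame'][130:330,220:420,::-1],None,fx=3,fy=3,interpolation=2))
c=load('s4')
cv2.imwrite('pics/z8.png',cv2.resize(c['frame'][140:220,350:450,::-1],None,fx=7,fy=7,interpolation=2))
E
```

```text
t 8.45 pos [0.5863 0.1924 0.1321] yaw jaw 75.9 q [ 0.3   0.58 -0.93  1.58  0.48  1.22  0.6 ]
shift(tool now) [ 0.0571  0.0003 -0.    ] turn deg [-0.14 -0.   -0.01] rad [-0.002 -0.    -0.   ] w 0.0159 F [ 0.49 -0.05 -0.82]
```

View pics/z7.png

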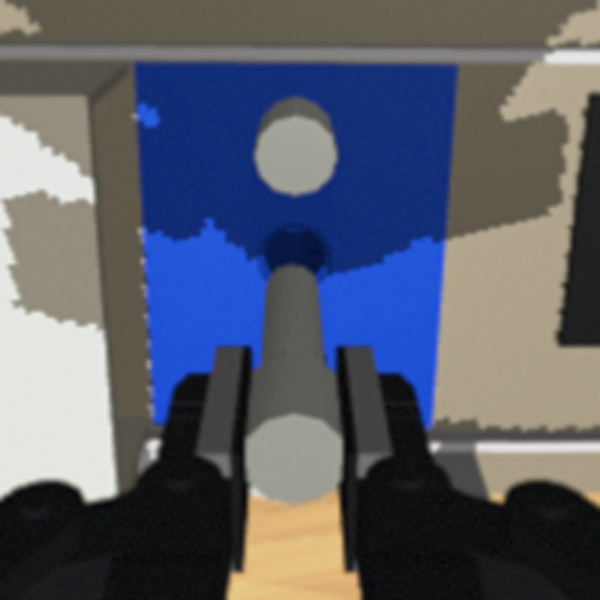

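View pics/z8.png

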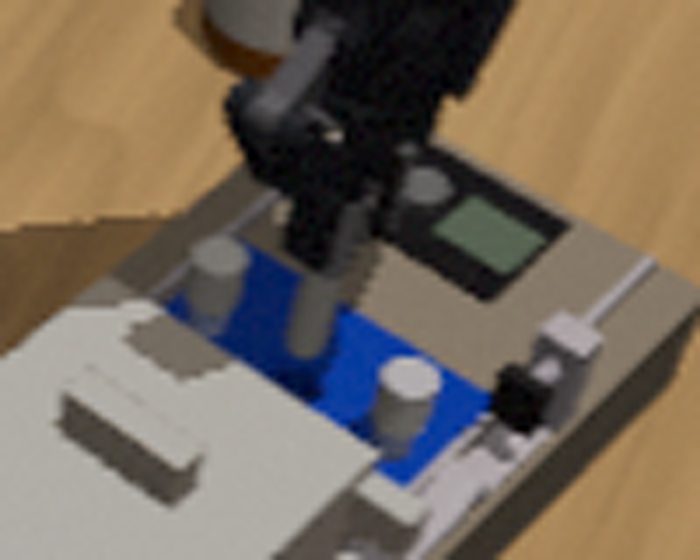

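The jaw-axis alignment is good (hole at x=296, foot at x=293 in the crop). Descending in small steps by feel.

Call:
drive_tool:
  moves: [0,0.004,0,0,0,0,0,0,0.004,0,0,0,0,0,0,0.004,0,0,0,0,0,0,0.003,0,0,0,0,0,0,0.003,0,0,0,0,0,0,0.002,0,0,0,0,0,0,0.002,0,0,0,0,0,0,0.002,0,0,0,0,0]

```text
t: 9.55
position: [0.5864, 0.1924, 0.1082]
ee_rot: [-0.435, 0.558, 0.435, 0.558]
force: [0.6, 0.1, -0.9]
gripper_width: 0.0159
```

Call:
drive_tool:
  moves: [0,0.004,0,0,0,0,0,0,0.004,0,0,0,0,0,0,0.004,0,0,0,0,0,0,0.004,0,0,0,0,0,0,0.004,0,0,0,0,0,0,0.004,0,0,0,0,0,0,0.003,0,0,0,0,0,0,0.002,0,0,0,0,0]

```text
t: 10.55
position: [0.5864, 0.1924, 0.0791]
ee_rot: [-0.435, 0.558, 0.435, 0.558]
force: [-0.0, 0.1, -0.4]
gripper_width: 0.0156
```

Call:
drive_tool:
  moves: [0,0.001,0,0,0,0,0,0,0.001,0,0,0,0,0,0,0.001,0,0,0,0,0,0,0.001,0,0,0,0,0,0,0.0005,0,0,0,0,0,0,0,0,0,0,0,0,0,0,0,0,0,0,0,0,0,0,0,0,0,0]

```text
t: 11.55
position: [0.5865, 0.1924, 0.075]
ee_rot: [-0.435, 0.558, 0.435, 0.558]
force: [-0.6, -1.6, 3.2]
gripper_width: 0.0154
```

Contact is felt at 75.0 mm, the seated height. Releasing with a partial opening, then rising.

Call:
drive_tool:
  moves: [0.36,0,0,0,0,0,0,0.36,0,0,0,0,0,0,0.36,0,0,0,0,0,0,0.36,0,0,0,0,0,0,0.36,-0.02,0,0,0,0,0,0.36,-0.03,0,0,0,0,0,0.36,-0.03,0,0,0,0,0,0.36,-0.03,0,0,0,0,0]

```text
t: 12.55
position: [0.5864, 0.1927, 0.1874]
ee_rot: [-0.435, 0.557, 0.435, 0.558]
force: [0.9, 0.0, -0.1]
gripper_width: 0.0307
```

```bash
python3 - <<'E'
from p import *
delta([.586,.1925,.185],76)
c=snap('wrist','w5'); snap('scene','s5'); snap('top','t5')
cv2.imwrite('pics/z9.png',cv2.resize(c['frame'][100:330,100:440,::-1],None,fx=2.3,fy=2.3,interpolation=2))
c=load('s5')
cv2.imwrite('pics/z10.png',cv2.resize(c['frame'][150:270,310:460,::-1],None,fx=5,fy=5,interpolation=2))
E
```

```text
t 12.55 pos [0.5864 0.1927 0.1874] yaw jaw 75.9 q [ 0.31  0.53 -0.96  1.53  0.44  1.31  0.63]
shift(tool now) [ 0.0024  0.0004 -0.0003] turn deg [-0.12  0.04  0.06] rad [-0.002  0.001  0.001] w 0.0307 F [ 0.85  0.02 -0.15]
```

View pics/z9.png

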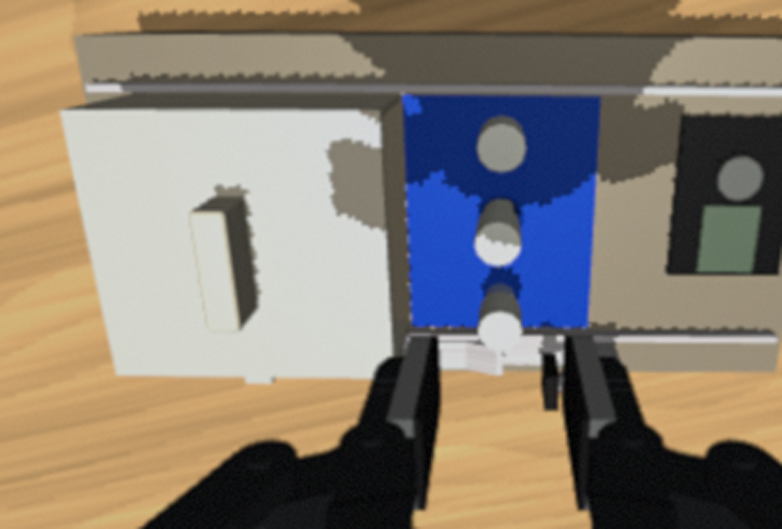

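View pics/z10.png

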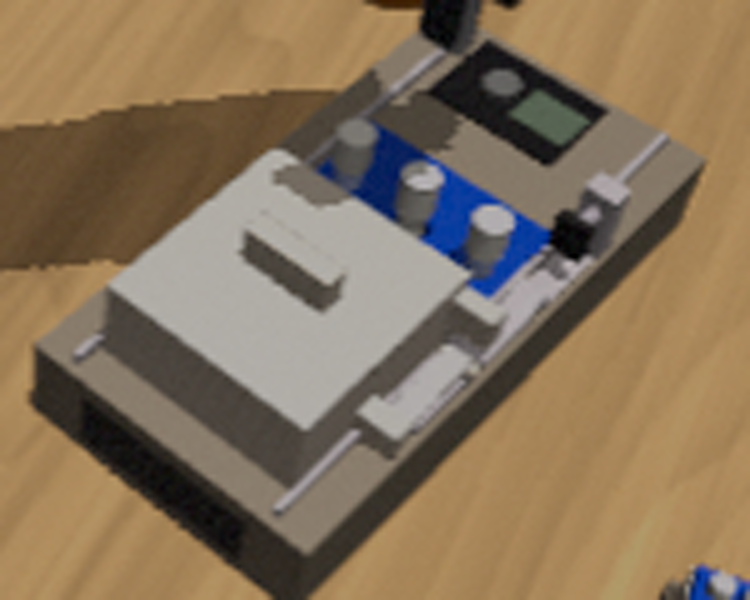

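The tall tube stands level with its neighbours, with its cap at about (499,242) in the wrist crop. Now to locate the rib, whose top is centred at about (216,270) in that crop.

```bash
python3 - <<'E'
from p import *
c=load('w5'); p=lambda u,v:[100+u/2.3,100+v/2.3]
print(plane(c,[p(216,270),p(190,212),p(222,210),p(242,330),p(208,330)],.112)); print(bydepth(c,[p(216,270),p(160,250)]))
X=np.array([.242,.970]);w=np.array([.5864,.1924])
for q in plane(c,[p(216,270)],.112)[:,:2]: print('rel well along x',(q-w)@X,'y',(q-w)@np.array([-.97,.242]))
c=load('t5')
cv2.imwrite('pics/z11.png',cv2.resize(c['frame'][110:200,270:360,::-1],None,fx=6.6,fy=6.6,interpolation=2))
X=np.array([.242,.970])
for t in range(0,15,5): print(t, w+X*(-.105+t/1000))
E
```

```text
[[0.56102829 0.10136362 0.112     ]
 [0.5399656  0.10095549 0.112     ]
 [0.5419196  0.11140097 0.112     ]
 [0.58418122 0.10143835 0.112     ]
 [0.58131395 0.08987277 0.112     ]]
[[0.56098008 0.10145899 0.11216855]
 [0.55434372 0.07297403 0.09196418]]
rel well along x -0.09444524181115287 y 0.002579753361048873
0 [0.56099 0.09055]
5 [0.5622 0.0954]
10 [0.56341 0.10025]
```

View pics/z11.png

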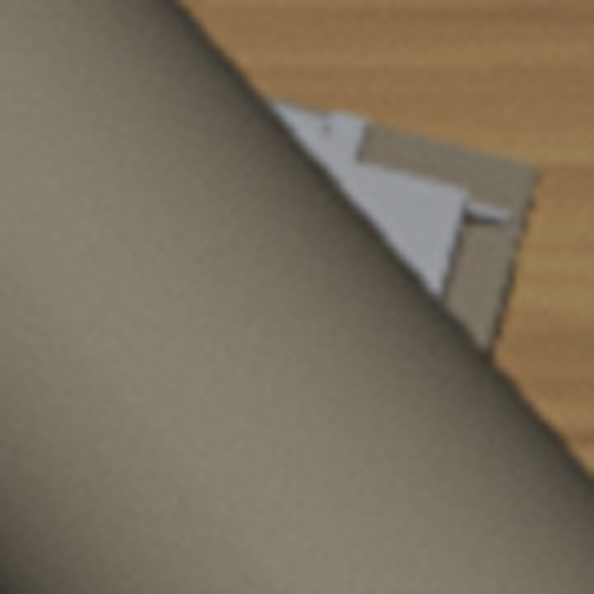

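The rib is 94 mm behind the well, so the cover's travel is about 10 mm. I'll close the jaws, move to 30 mm behind the rib, descend, and push it from behind.

Call:
drive_tool:
  moves: [0,0,0.001,-0.016,0,0,0,0,0,0,-0.022,0,0,0,0,0,0,-0.022,0,0,0,0,0,0,-0.022,0,0,0,0,0,0,-0.022,0,0,0,0,0,0,-0.022,0,0,0,0,0,0,0,0,0,0,0,0,0,0,0,0,0]

```text
t: 13.7
position: [0.5543, 0.0704, 0.1845]
ee_rot: [-0.434, 0.558, 0.435, 0.558]
force: [-0.2, 1.4, 0.2]
gripper_width: -0.0004
```

Call:
drive_tool:
  moves: [0,0.01,0,0,0,0,0,0,0.012,0,0,0,0,0,0,0.012,0,0,0,0,0,0,0.012,0,0,0,0,0,0,0.01,0,0,0,0,0,0,0.006,0,0,0,0,0,0,0.004,0,0,0,0,0,0,0,0,0,0,0,0]

```text
t: 14.7
position: [0.5546, 0.0705, 0.1187]
ee_rot: [-0.435, 0.558, 0.435, 0.558]
force: [0.4, 0.7, -0.7]
gripper_width: -0.0002
```

```bash
python3 - <<'E'
from p import *
delta([.555,.071,.118],76)
c=snap('wrist','w6'); snap('scene','s6')
c=load('s6')
cv2.imwrite('pics/z12.png',cv2.resize(c['frame'][130:280,300:480,::-1],None,fx=4,fy=4,interpolation=2))
E
```

```text
t 14.7 pos [0.5546 0.0705 0.1187] yaw jaw 75.9 q [ 0.56  0.47 -0.95  1.75  0.42  1.14  0.81]
shift(tool now) [ 0.0007 -0.0002  0.0006] turn deg [-0.14 -0.   -0.  ] rad [-0.002 -0.    -0.   ] w -0.0002 F [ 0.38  0.71 -0.69]
```

View pics/z12.png

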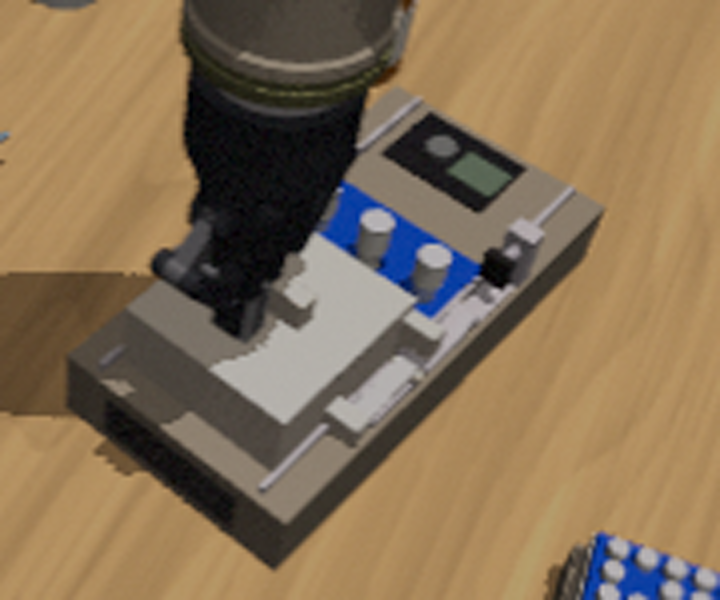

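View pics/w6.png

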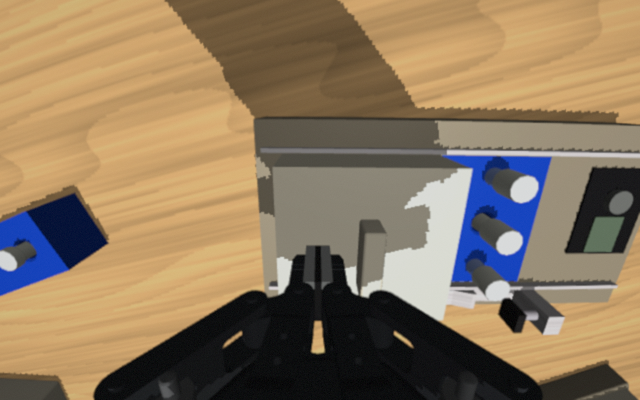

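The closed fingers stand about 10 mm behind the rib, seen in the wrist view with fingers at (318,265) and rib at (370,255). Starting the push.

Call:
drive_tool:
  moves: [0,0,0,0.003,0,0,0,0,0,0,0.003,0,0,0,0,0,0,0.003,0,0,0,0,0,0,0.003,0,0,0,0,0,0,0.003,0,0,0,0,0,0,0.003,0,0,0,0,0,0,0.003,0,0,0,0,0,0,0.003,0,0,0]

```text
t: 15.8
position: [0.5606, 0.0938, 0.1188]
ee_rot: [-0.435, 0.558, 0.435, 0.558]
force: [-1.7, -4.0, 0.9]
gripper_width: 0.0
```

Call:
drive_tool:
  moves: [0,0,0,0.003,0,0,0,0,0,0,0.003,0,0,0,0,0,0,0.003,0,0,0,0,0,0,0.003,0,0,0,0,0,0,0.003,0,0,0,0,0,0,0.003,0,0,0,0,0,0,0.003,0,0,0,0,0,0,0.003,0,0,0]

```text
t: 16.8
position: [0.5665, 0.1171, 0.1188]
ee_rot: [-0.435, 0.558, 0.435, 0.558]
force: [0.8, -5.1, 0.6]
gripper_width: 0.0
```

```bash
cat > q.py <<'E'
from p import *
import sys
tag=sys.argv[1]
s=manip.read_state(); X=np.array([.242,.970,0]); 
print('t',s['t'],'along',round(float((s['position']-[.5864,.1924,0])@X)*1000,1),'F along',round(float(s['force']@X),2),np.round(s['force'],1))
if tag!='-':
    c=snap('scene',tag); cv2.imwrite(f'pics/{tag}z.png',cv2.resize(c['frame'][150:270,330:480,::-1],None,fx=5,fy=5,interpolation=2))
E
python3 q.py s7
```

```text
t 16.8 along -77.8 F along -4.79 [ 0.8 -5.1  0.6]
```

View pics/s7z.png

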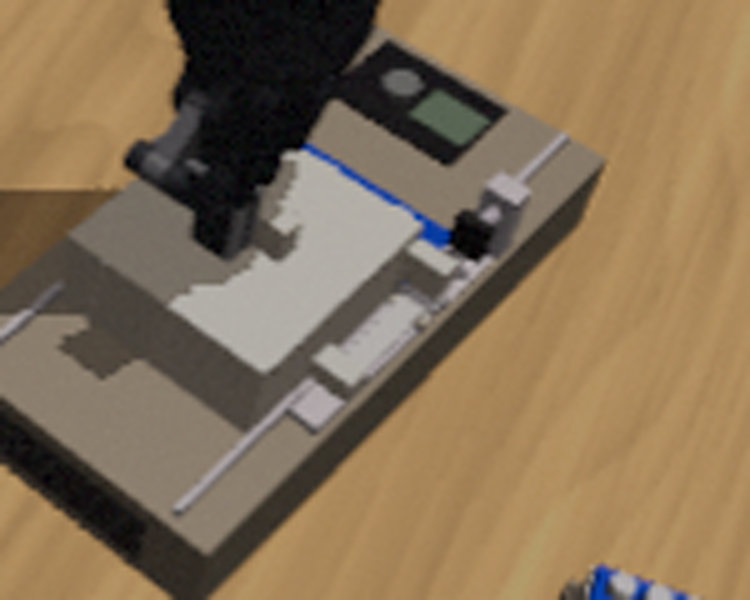

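The nose is close to the buffer pad now, at about (460,255) against (468,235). Pushing in small steps.

Call:
drive_tool:
  moves: [0,0,0,0.0005,0,0,0,0,0,0,0.0005,0,0,0,0,0,0,0.0005,0,0,0,0,0,0,0.0005,0,0,0,0,0,0,0.0005,0,0,0,0,0,0,0.0005,0,0,0,0,0,0,0.0005,0,0,0,0,0,0,0.0005,0,0,0]

```text
t: 17.85
position: [0.5673, 0.1203, 0.1188]
ee_rot: [-0.435, 0.558, 0.434, 0.558]
force: [-0.7, -6.4, 2.3]
gripper_width: -0.0002
```

```bash
python3 q.py -
```

```text
t 17.85 along -74.6 F along -6.4 [-0.7 -6.4  2.3]
```

Call:
drive_tool:
  moves: [0,0,0,0.0005,0,0,0,0,0,0,0.0005,0,0,0,0,0,0,0.0005,0,0,0,0,0,0,0.0005,0,0,0,0,0,0,0.0005,0,0,0,0,0,0,0.0005,0,0,0,0,0,0,0.0005,0,0,0,0,0,0,0,0,0,0]

```text
t: 18.85
position: [0.5681, 0.1237, 0.1188]
ee_rot: [-0.435, 0.558, 0.434, 0.558]
force: [-0.3, -6.0, 3.1]
gripper_width: -0.0001
```

```bash
python3 q.py s8
```

```text
t 18.85 along -71.1 F along -5.85 [-0.3 -6.   3.1]
```

View pics/s8z.png

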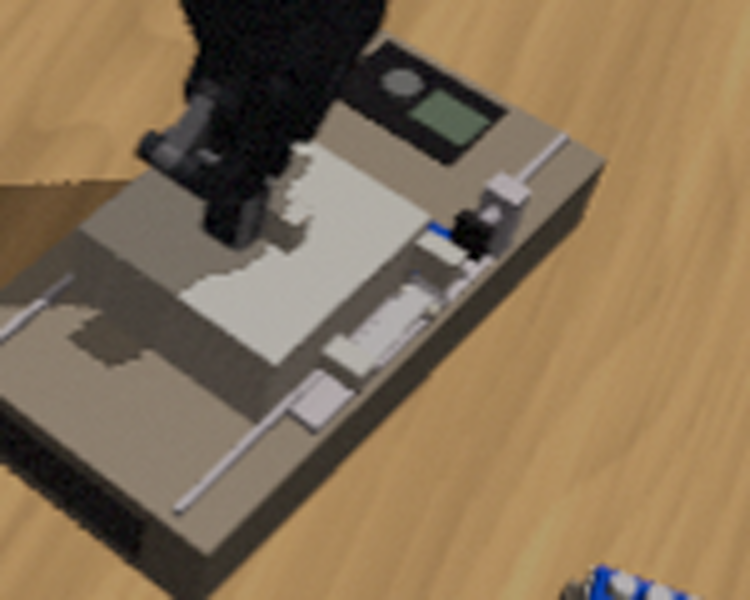

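Call:
drive_tool:
  moves: [0,0,0,0.0005,0,0,0,0,0,0,0.0005,0,0,0,0,0,0,0.0005,0,0,0,0,0,0,0.0005,0,0,0,0,0,0,0.0005,0,0,0,0,0,0,0.0005,0,0,0,0,0,0,0,0,0,0,0,0,0,0,0,0,0]

```text
t: 19.9
position: [0.5688, 0.1264, 0.1188]
ee_rot: [-0.435, 0.558, 0.434, 0.557]
force: [-0.4, -6.6, 2.3]
gripper_width: -0.0001
```

```bash
python3 q.py -
```

```text
t 19.9 along -68.2 F along -6.56 [-0.4 -6.6  2.3]
```

Call:
drive_tool:
  moves: [0,0,0,0.0005,0,0,0,0,0,0,0.0005,0,0,0,0,0,0,0.0005,0,0,0,0,0,0,0.0005,0,0,0,0,0,0,0.0005,0,0,0,0,0,0,0.0005,0,0,0,0,0,0,0,0,0,0,0,0,0,0,0,0,0]

```text
t: 20.9
position: [0.5696, 0.1293, 0.1187]
ee_rot: [-0.435, 0.558, 0.434, 0.557]
force: [-0.1, -7.1, 2.4]
gripper_width: 0.0002
```

```bash
python3 q.py s9
```

```text
t 20.9 along -65.3 F along -6.95 [-0.1 -7.1  2.4]
```

View pics/s9z.png

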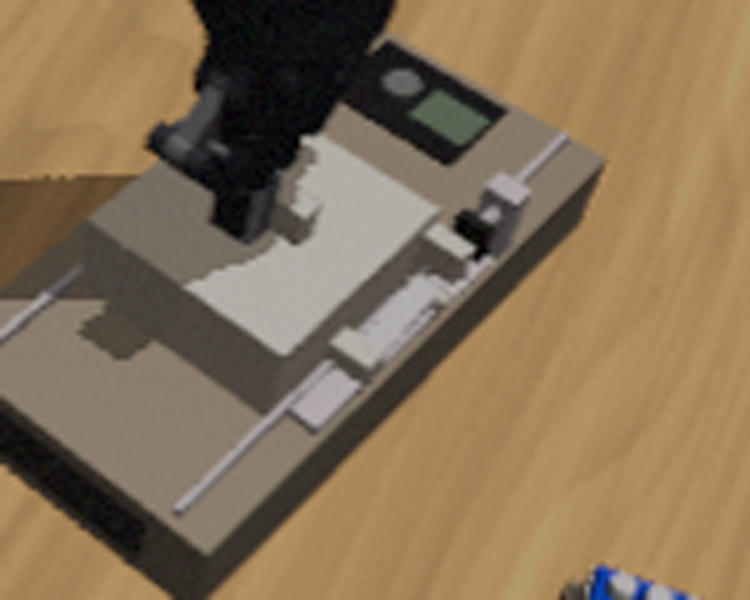

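Call:
drive_tool:
  moves: [0,0,0,0.0005,0,0,0,0,0,0,0.0005,0,0,0,0,0,0,0.0005,0,0,0,0,0,0,0.0005,0,0,0,0,0,0,0.0005,0,0,0,0,0,0,0,0,0,0,0,0,0,0,0,0,0,0,0,0,0,0,0,0]

```text
t: 21.95
position: [0.5702, 0.1316, 0.1188]
ee_rot: [-0.435, 0.558, 0.434, 0.557]
force: [-0.3, -6.5, 2.9]
gripper_width: 0.0001
```

```bash
python3 q.py -
```

```text
t 21.95 along -62.9 F along -6.37 [-0.3 -6.5  2.9]
```

Call:
drive_tool:
  moves: [0,0,0,0.0005,0,0,0,0,0,0,0.0005,0,0,0,0,0,0,0.0005,0,0,0,0,0,0,0.0005,0,0,0,0,0,0,0.0005,0,0,0,0,0,0,0,0,0,0,0,0,0,0,0,0,0,0,0,0,0,0,0,0]

```text
t: 22.95
position: [0.5709, 0.1347, 0.1188]
ee_rot: [-0.435, 0.558, 0.434, 0.558]
force: [0.6, -5.2, 2.4]
gripper_width: 0.0002
```

```bash
python3 q.py s10
```

```text
t 22.95 along -59.7 F along -4.88 [ 0.6 -5.2  2.4]
```

View pics/s10z.png

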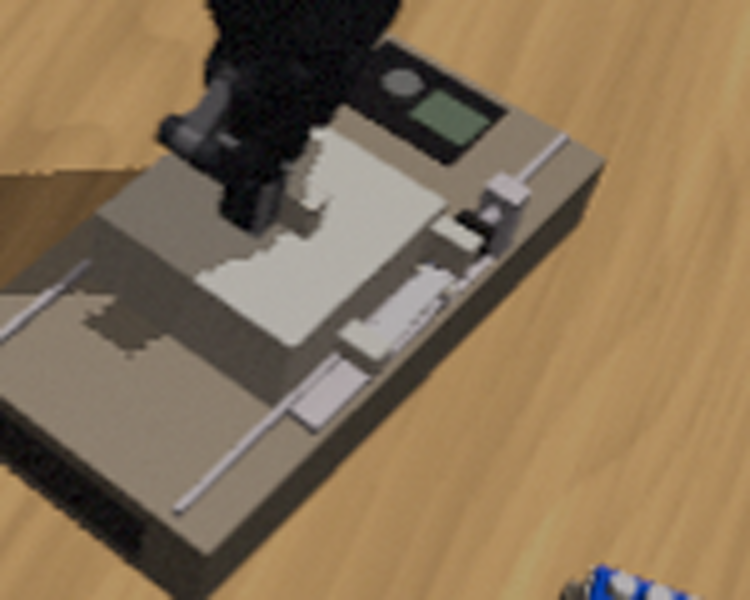

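Call:
drive_tool:
  moves: [0,0,0,0.0005,0,0,0,0,0,0,0.0005,0,0,0,0,0,0,0.0005,0,0,0,0,0,0,0.0005,0,0,0,0,0,0,0,0,0,0,0,0,0,0,0,0,0,0,0,0,0,0,0,0,0,0,0,0,0,0,0]

```text
t: 24.0
position: [0.5714, 0.1369, 0.1188]
ee_rot: [-0.435, 0.558, 0.435, 0.558]
force: [1.6, -4.9, -0.0]
gripper_width: 0.0001
```

```bash
python3 q.py -
```

```text
t 24.0 along -57.5 F along -4.34 [ 1.6 -4.9 -0. ]
```

Call:
drive_tool:
  moves: [0,0,0,0.0005,0,0,0,0,0,0,0.0005,0,0,0,0,0,0,0.0005,0,0,0,0,0,0,0.0005,0,0,0,0,0,0,0,0,0,0,0,0,0,0,0,0,0,0,0,0,0,0,0,0,0,0,0,0,0,0,0]

```text
t: 25.0
position: [0.5717, 0.139, 0.1187]
ee_rot: [-0.435, 0.558, 0.435, 0.558]
force: [-1.1, -1.6, 0.5]
gripper_width: -0.0002
```

```bash
python3 q.py s11
```

```text
t 25.0 along -55.4 F along -1.8 [-1.1 -1.6  0.5]
```

View pics/s11z.png

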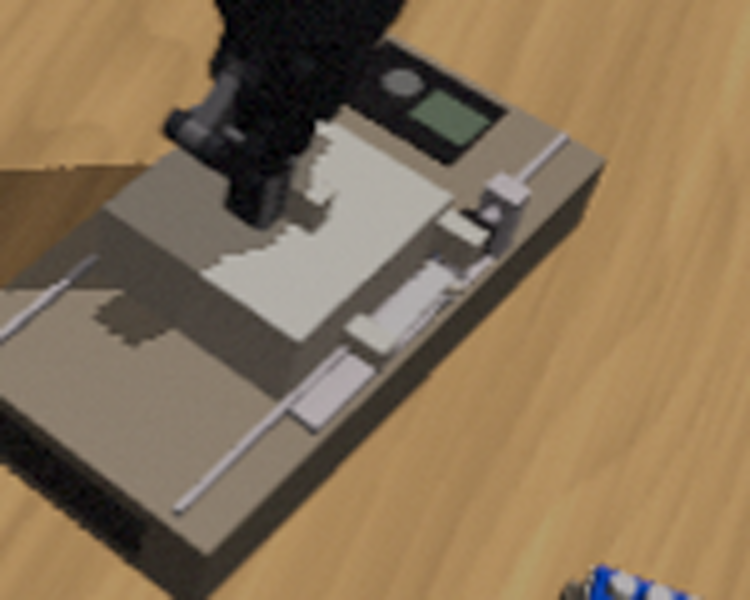

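Call:
drive_tool:
  moves: [0,0,0,0.0005,0,0,0,0,0,0,0.0005,0,0,0,0,0,0,0.0005,0,0,0,0,0,0,0,0,0,0,0,0,0,0,0,0,0,0,0,0,0,0,0,0,0,0,0,0,0,0,0,0,0,0,0,0,0,0]

```text
t: 26.05
position: [0.5721, 0.14, 0.1187]
ee_rot: [-0.435, 0.558, 0.435, 0.558]
force: [-4.2, -3.2, 1.1]
gripper_width: -0.0
```

```bash
python3 q.py -
```

```text
t 26.05 along -54.3 F along -4.16 [-4.2 -3.2  1.1]
```

Call:
drive_tool:
  moves: [0,0,0,0.0005,0,0,0,0,0,0,0.0005,0,0,0,0,0,0,0.0005,0,0,0,0,0,0,0,0,0,0,0,0,0,0,0,0,0,0,0,0,0,0,0,0,0,0,0,0,0,0,0,0,0,0,0,0,0,0]

```text
t: 27.05
position: [0.5722, 0.1405, 0.1186]
ee_rot: [-0.435, 0.559, 0.434, 0.557]
force: [-6.1, -6.9, 3.7]
gripper_width: -0.0001
```

```bash
python3 q.py s12
```

```text
t 27.05 along -53.8 F along -8.17 [-6.1 -6.9  3.7]
```

View pics/s12z.png

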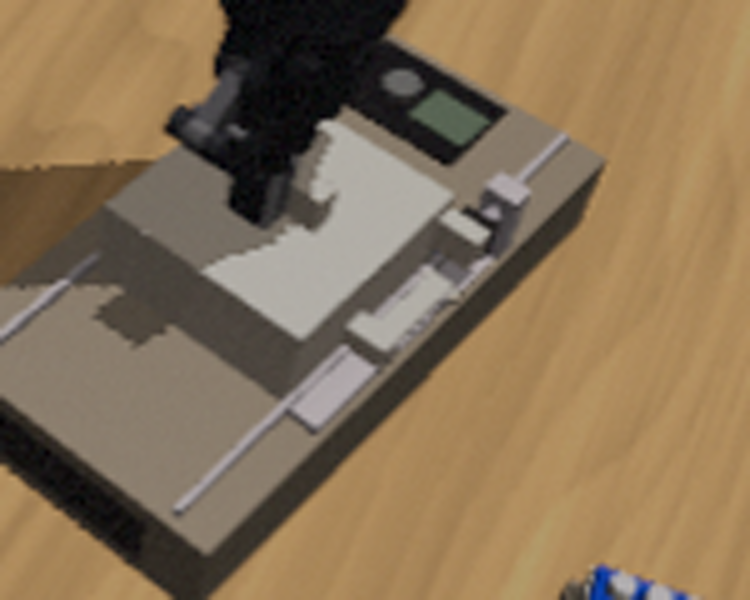

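The tab strip is visibly lifting off the runner in the latest view, so the hook is starting up the ramp. Continuing in 1 to 1.5 mm steps.

Call:
drive_tool:
  moves: [0,0,0,0.0005,0,0,0,0,0,0,0.0005,0,0,0,0,0,0,0.0005,0,0,0,0,0,0,0,0,0,0,0,0,0,0,0,0,0,0,0,0,0,0,0,0,0,0,0,0,0,0,0,0,0,0,0,0,0,0]

```text
t: 28.1
position: [0.5723, 0.141, 0.1185]
ee_rot: [-0.435, 0.559, 0.434, 0.557]
force: [-8.0, -10.3, 5.7]
gripper_width: -0.0003
```

```bash
python3 q.py -
```

```text
t 28.1 along -53.3 F along -11.96 [ -8.  -10.3   5.7]
```

```bash
python3 q.py s13; python3 - <<'E'
from p import *
c=load('s13'); cv2.imwrite('pics/z13.png',cv2.resize(c['frame'][180:230,390:440,::-1],None,fx=12,fy=12,interpolation=2))
a=load('s5'); 
c=snap('wrist','w13')
E
```

```text
t 28.1 along -53.3 F along -11.96 [ -8.  -10.3   5.7]
```

View pics/z13.png

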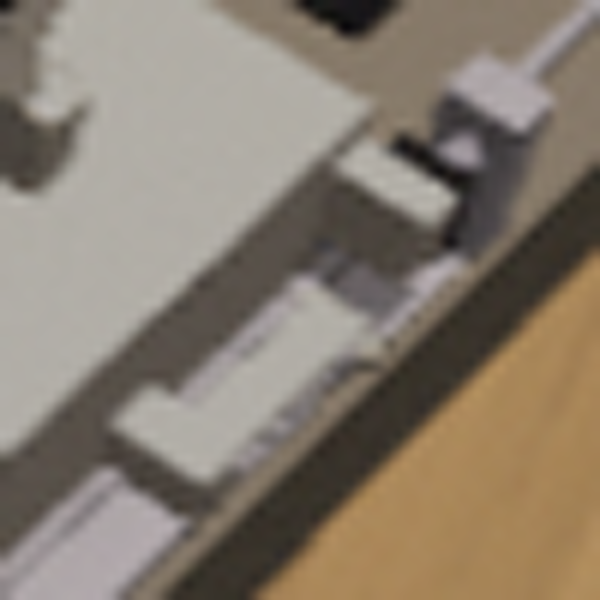

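View pics/w13.png

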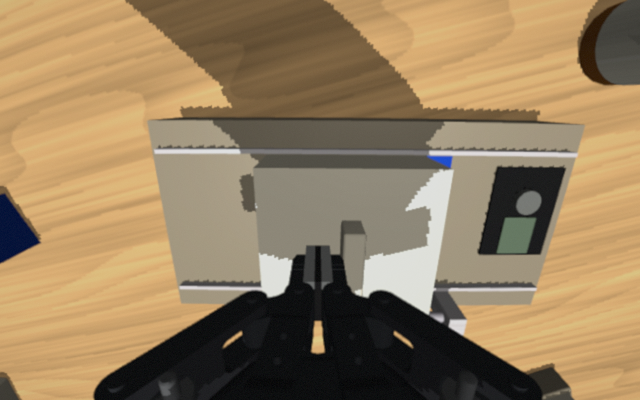

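```bash
python3 - <<'E'
from p import *
ims=[]
for t in ['s5','s9','s10','s11','s12','s13']:
    f=load(t)['frame'][180:230,390:440,::-1] if t!='s5' else load(t)['frame'][190:240,370:420,::-1]
    ims.append(cv2.resize(f,(260,260),interpolation=cv2.INTER_CUBIC))
cv2.imwrite('pics/z14.png',np.vstack([np.hstack(ims[:3]),np.hstack(ims[3:])]))
E
```

```text
(no output)
```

View pics/z14.png

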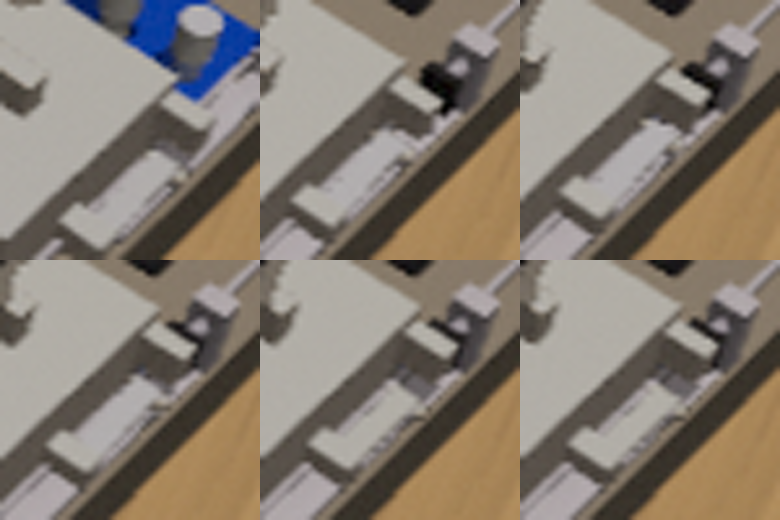

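The tab's shade changed between s11 and s12. It was bright and tilted in s9 to s11, and now matches the flat roof, which suggests it has snapped down. I'll check the tip height by depth.

```bash
python3 - <<'E'
from p import *
X=np.array([.242,.970]);Y=np.array([-.97,.242]); w=np.array([.5864,.1924])
for t in ['s5','s10','s11','s12','s13']:
    c=load(t); uu,vv=np.meshgrid(np.arange(370,450),np.arange(170,250)); uv=np.c_[uu.ravel(),vv.ravel()]
    P=bydepth(c,uv); a=(P[:,:2]-w)@X+.020; b=(P[:,:2]-w)@Y
    nose=None; k=(b>-.067)&(b<-.061)&(P[:,2]>.050)&(P[:,2]<.12)
    o=np.argsort(a[k]); A=a[k][o]*1000; Z=P[k][o][:,2]*1000
    bins=np.arange(-110,120,5); print(t,[(int(x),round(float(np.median(Z[(A>=x)&(A<x+5)])),1)) for x in bins if ((A>=x)&(A<x+5)).any()])
E
```

```text
s5 [(-105, 50.7), (-100, 50.5), (-95, 61.5), (-90, 66.0), (-85, 66.0), (-80, 60.3), (-75, 60.8), (-70, 60.8), (-65, 61.1), (-60, 62.8), (-55, 62.4), (-50, 63.7), (-45, 63.6), (-40, 63.0), (-35, 76.4), (-30, 84.2), (-25, 55.4), (-5, 53.5), (0, 54.7), (5, 56.1), (10, 57.5), (15, 59.1), (20, 58.4), (25, 51.1), (30, 50.3), (35, 75.3), (40, 52.1), (45, 50.2), (50, 79.7), (55, 81.4), (60, 87.4), (65, 87.0), (70, 87.0), (90, 52.8), (100, 51.1), (115, 50.9)]
s10 [(-110, 50.6), (-105, 50.3), (-100, 50.6), (-85, 50.8), (-75, 53.6), (-70, 54.2), (-65, 53.5), (-60, 55.2), (-55, 53.7), (-50, 54.3), (-45, 53.2), (-40, 60.7), (-35, 66.0), (-30, 65.5), (-25, 62.1), (-20, 61.2), (-15, 61.8), (-10, 63.3), (-5, 63.8), (0, 64.9), (5, 67.9), (10, 67.0), (15, 68.0), (20, 77.9), (25, 85.2), (30, 84.3), (35, 81.6), (40, 84.5), (50, 77.9), (55, 81.7), (60, 86.9), (65, 86.6), (95, 50.4), (105, 50.0), (110, 50.5), (115, 50.7)]
s11 [(-95, 50.5), (-90, 51.0), (-75, 53.5), (-70, 53.8), (-65, 54.0), (-60, 54.3), (-55, 53.4), (-50, 53.5), (-45, 54.2), (-40, 54.1), (-35, 59.7), (-30, 66.6), (-25, 65.7), (-15, 61.3),
[... 512 characters left out ...]
(-5, 59.7), (0, 60.1), (5, 59.2), (10, 58.8), (15, 59.3), (20, 59.3), (25, 73.8), (30, 81.0), (35, 83.7), (40, 67.5), (45, 84.2), (50, 78.7), (55, 83.3), (60, 86.7), (65, 86.3), (95, 50.0), (100, 50.3), (105, 50.1), (110, 50.9)]
s13 [(-110, 50.4), (-105, 51.1), (-100, 51.4), (-95, 50.4), (-85, 50.4), (-80, 51.5), (-75, 54.2), (-70, 53.6), (-65, 54.0), (-60, 54.4), (-55, 53.8), (-50, 53.5), (-45, 54.1), (-40, 54.1), (-35, 58.5), (-30, 65.7), (-25, 67.0), (-20, 65.2), (-15, 59.9), (-10, 59.5), (-5, 59.5), (0, 60.1), (5, 58.9), (10, 58.5), (15, 59.4), (20, 59.7), (25, 78.8), (30, 77.6), (35, 85.0), (40, 85.9), (45, 82.7), (50, 79.6), (55, 80.0), (60, 85.1), (65, 87.1), (100, 50.6), (110, 50.0)]
```

Tab height profile:
- **On the runner:** tilted about 0.1.
- **On the ledge:** about 0.2.
- **Now:** flat at 59 mm along its full length.

So it has clicked. Peak push was about 12 N, under the limit. Backing off, then up.

Call:
drive_tool:
  moves: [0,0,0,-0.001,0,0,0,0,0,0,-0.002,0,0,0,0,0,0,-0.004,0,0,0,0,0,0,-0.007,0,0,0,0,0,0,-0.004,0,0,0,0,-0.02,0,0,0,0,0,0,-0.04,0,0,0,0,0,0,-0.05,0,0,0,0,0]

```text
t: 29.2
position: [0.5682, 0.1261, 0.2309]
ee_rot: [-0.435, 0.558, 0.435, 0.558]
force: [0.5, 0.7, -0.3]
gripper_width: -0.0004
```

Call:
drive_tool:
  moves: [0,-0.03,0.01,-0.05,0,0,0,0,-0.02,0.01,-0.05,0,0,0,0,0,0.01,-0.05,0,0,0,0,0,0.01,-0.05,0,0,0,0,0,0,0,0,0,0,0,0,0,0,0,0,0,0,0,0,0,0,0,0,0,0,0,0,0,0,0]

```text
t: 30.2
position: [0.4812, -0.0572, 0.2789]
ee_rot: [-0.435, 0.557, 0.435, 0.557]
force: [0.2, -0.4, 0.2]
gripper_width: -0.0001
```

```bash
python3 - <<'E'
from p import *
delta([.5,0,.3],76)
c=snap('scene','s20'); snap('top','t20')
cv2.imwrite('pics/z20.png',cv2.resize(c['frame'][150:270,330:480,::-1],None,fx=5,fy=5,interpolation=2))
X=np.array([.242,.970]);Y=np.array([-.97,.242]); w=np.array([.5864,.1924])
for t in ['s13','s20']:
    c=load(t); uu,vv=np.meshgrid(np.arange(370,450),np.arange(170,250)); uv=np.c_[uu.ravel(),vv.ravel()]
    P=bydepth(c,uv); a=(P[:,:2]-w)@X+.020; b=(P[:,:2]-w)@Y
    k=(b>-.067)&(b<-.061)&(P[:,2]>.050)&(P[:,2]<.12); A=a[k]*1000; Z=P[k][:,2]*1000
    print(t,[(x,round(float(np.median(Z[(A>=x)&(A<x+5)])),1)) for x in range(-40,50,5) if ((A>=x)&(A<x+5)).any()])
    k=(b>-.03)&(b<.04)&(P[:,2]>.088)&(P[:,2]<.096); print('cover front',np.percentile(a[k],99.5)-.03+.06)
E
```

```text
t 30.2 pos [ 0.4812 -0.0572  0.2789] yaw jaw 76.0 q [ 1.    0.08 -1.01  1.73  0.07  1.36  1.31]
shift(tool now) [-0.0211 -0.0044  0.06  ] turn deg [-0.    0.03 -0.  ] rad [-0.     0.001 -0.   ] w -0.0001 F [ 0.23 -0.41  0.18]
s13 [(-40, 54.1), (-35, 58.5), (-30, 65.7), (-25, 67.0), (-20, 65.2), (-15, 59.9), (-10, 59.5), (-5, 59.5), (0, 60.1), (5, 58.9), (10, 58.5), (15, 59.4), (20, 59.7), (25, 78.8), (30, 77.6), (35, 85.0), (40, 85.9), (45, 82.7)]
cover front 0.07016823497769104
s20 [(-40, 54.5), (-35, 57.9), (-30, 65.9), (-25, 66.6), (-20, 65.7), (-15, 59.7), (-10, 59.4), (-5, 58.3), (0, 60.1), (5, 59.8), (10, 60.2), (15, 59.8), (20, 60.3), (25, 78.0), (30, 78.5), (35, 84.4), (40, 85.4), (45, 84.5)]
cover front 0.06931597407867526
```

View pics/z20.png

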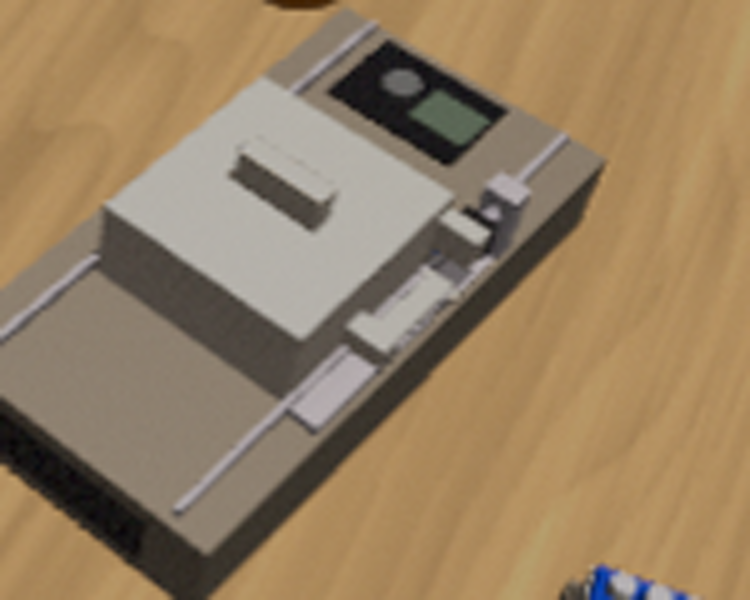

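View pics/t20.png

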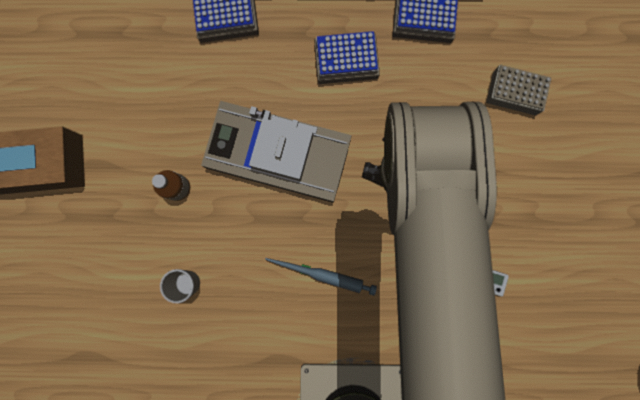

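The cover stays shut over the tubes and the tab lies flat. The nose rests on the buffer pad at about (470,222) in the crop. The bottle, beaker and pipette are unmoved, and the robot is clear.

```bash
python3 -c "
from h import *
print(ticket.hand_in())"
```

```text
the job is handed in; nothing more can be done
None
```

The tube is seated in the middle well and the cover is latched over it. I handed the job in at about 30 s, against the 61 s limit.

- **Tube:** I lifted it from the holder and lowered it into the well with no resistance. It touched bottom at the expected height (tool at 75.0 mm, 3 N), and its cap was level with its neighbours when I let go.
- **Cover:** I pushed the rib from behind with closed fingers. The highest push I read was about 12 N, which is roughly 2 mm of buffer squeeze, well under the 4 mm limit. I read force only at the end of each one-second move, so brief peaks in between were not seen.
- **Latch:** The click was not a clear event in the force readings. They dipped to about 2 N, then rose to 8 and 12 N. I confirmed it by depth instead: the tab had been tilted about 0.2 rad on the ledge, and then lay flat at 59–60 mm.
- **Last check:** With the robot clear, the tab was still flat and the cover's front edge was within 1 mm of where it latched. The bottle, beaker and pipette had not moved. The holder was hidden by the arm in the last top view, but the two short tubes were in place after the lift and I did not touch them again.

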